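Load a pet-tag carrier beneath the spring clip of a tag engraver

ROBOT

A 6-joint arm with a two-finger parallel gripper is mounted at the origin on a cart in front of the work surface, level with it; the furniture and walls round the work are solid. World frame = base frame: x ahead of the robot, y to its left, z up, the work surface at z = 0. Lengths are in m, angles in rad, forces in N, time in s.
With the tool pointing down it reaches from about 0.375 to 0.975 m from the base axis. Payload 3.8 kg.
Tool frame: the origin (TCP) lies on the centre line of the jaws, within the pads' length; the fingertips stand 14 mm ahead of it and the grasp point (between the pads) lies 5 mm behind it; z points along the fingers, y is the line along which they close (so a half turn about z gives the same grasp; the last joint's range is limited). The gripper opens to 85 mm and grips with 20 to 120 N. Pads are 22 mm wide; open, the fingers measure 114 mm over their backs; the gripper's body (76 mm by 85 mm) begins 54 mm behind the grasp point. The pads swing forward as they close: fully open they stand 13 mm farther back than shut.
Start: joints at [1.182, 0.264, 1.604, -0, 1.274, -0.037], TCP at [0.233, 0.634, 0.245] pointing down, gripper open.
Joint ranges: [-2.63, 2.63], [-0.94, 2.18], [0.31, 2.57], [-1.31, 4.45], [0, 2.66], [-2.55, 2.55]. Speed limits (rad/s): [2.57, 2.57, 3.14, 3.14, 3.14, 3.14].

INTERFACE

Orientations are given as a rotation vector (axis times angle).
In Python, from workcell import bot, eyes, spot_in gives the robot as it stands.
- The arm moves only by the tool carry_out, never from a script. Its argument "series" is text: rows parted by semicolons, each of 4 numbers parted by spaces: the shift along the world's x, y, z in m, then the turn about the world's z in degrees. In form: tx ty tz roll; .... A call has 1 to 20 rows; each row shifts and turns the commanded pose from where the row before left it; what a row does not reach is not made up. A row lasts 1/8 s, in which the tool goes at most 62.5 mm and 10.7 degrees, less where a joint would pass 70% of its speed; a pose out of reach is approached as far as the arm can. A call is refused whole if a number of a shift passes 0.0625 or a number of a turn 10.7, either way. A call with a gripper value outside its range is refused whole. "jaw" is the gripper command: -1 is shut, 1 is fully open, values between are in proportion, set as the call begins (left out, the last holds). The fingers move at their own pace and stop on an object; "grip_force" is the grip in N (left out, the last holds). Time passes only in rows, so rows that do not move let the fingers close. It gives the time, the measured TCP pose, the force, the opening and the grip force at its end, in the units of the state.
- bot.read_state(): the state, without advancing time (a new reading comes with each control period).
- eyes.read_camera(name): name is "scene" or "top" or "wrist"; returns (picture, depth): 480x640x3 uint8, blue, green, red; 480x640 float32, m along the optical axis (not along the pixel's ray), 0 where there is no reading.
- eyes.get_calibration(name): a dict with "K" (3x3 intrinsics, pixels), "distortion" ([k1, k2, p1, p2, k3] as OpenCV has them; the pictures are not rectified), "position" and "rotation" of the camera in the world; the wrist camera has in their place "T_tool_cam" (4x4, takes a point from camera to tool coordinates, whose origin is the TCP and whose axes are the flange's). Camera axes: x right, y down, z forward; pixel columns grow to the right and rows downward; lengths in m; the calibration is good to about 2 mm. A picture is of the moment at which its call begins: read the wrist's pose just before it. get_calibration takes no time and is no camera call.
- bot.finish_job(): hands the job in; it is judged then, once.
Trained networks look in the newest picture that a camera, given by its name, has taken for a name from the list of things; names that differ only in an ending like _2 or _b are one class to them, and where a whole thing is asked for, a point or a joint stands for the part that bears it (a point fixed in the world has none). Each returns a list of dicts, best first, with "score" (0 to 1); they miss things now and then, are a little off and sometimes report something else, mostly with a low value. They report only what shows in the picture. A call takes as long as a camera call. They do not tell look-alikes from the thing itself.
- spot_in(camera, target): "rect" ([centre column, centre row, width, height] in pixels, round what is visible of it).
The state is a dict: "time": time; "q": joint angles; "joint_vel": joint speeds; "joint_torque": joint torques, N m; "tool_pos": TCP position; "tcp_rot": TCP orientation; "wrist_force": force on the tool from outside, world axes, zero at the start; "torque": the same for the moment, N m; "width": opening from 0.0 (shut) to 1.0 (fully open); "grip_force": force on a finger pad.
Only numpy, scipy, OpenCV 4.12 (cv2) and the standard library are available. Lean on these libraries where they do the work, as an engineer would, in place of code of your own. Each camera call takes 0.05 s, during which the arm holds its last target. There are 200 camera calls.

TASK

Load the tag engraver on the counter: press the long thumb bar of its spring clip fully down with one fingertip and keep it down while the other fingertip pushes the flat aluminium tag carrier along its guides, beneath the raised toe of the clip, until it is fully home against the end stop. Only then let the bar up, so that the clip clamps the carrier, and move clear. Touch and push only: do not lift the carrier, and leave the other things on the counter where they are.

Things in the scene. Friction and masses are not known exactly. Their poses are not given: they have to be found in the camera images.
- engraver: desktop pet-tag engraver fixed to the counter, 312 x 124 x 118 mm. Origin on the counter under the slideway's centre line; +x is the push direction (away from the robot, turned up to 0.38 rad), +y left. Dark steel slideway: flat top 16 mm above the counter, x -112 to +60, y -40 to +34 mm. White housing and parked head, 118 mm tall, at x = +82 to +200 mm.
- seat (a point): point on the slideway, 16 mm above the counter, where the carrier's origin lies when fully home; axes as the engraver's. In engraver x, y it is (+8, 0) mm. Steel guides 3.5 (left) and 6 mm (right) high run from 26 mm behind it to 32 mm ahead, leaving a 42 mm wide channel; an 8 mm high end stop closes it 32 mm ahead. Behind the guides only carrier and thumb bar stand above the slideway.
- carrier: loose flat aluminium plate 64 (its x) x 40 (its y) x 8 mm, about 75 g, with a round brass tag blank let flush into its top; origin at the centre of its underside. It lies flat on the slideway, front end just between the guides, 30 to 44 mm short of home, x along the push direction.
- carrier_rear (a point): middle of the carrier's rear end face, 32 mm behind its origin, half-way up (4 mm above the slideway): where to push; axes as the carrier's
- clip (a joint): angle (rad) of the spring clip, a steel rocker hinged along the engraver's x axis. 0: at rest, its toe 4.5 mm above the slideway, so the 8 mm carrier is blocked; 0.20: toe bearing on the carrier (about 8 N); 0.40: thumb bar fully down on its stop, toe over 10 mm above the slideway. Above 0.26 the carrier passes freely. Springs back when let go.
- clip_toe (a point): underside centre of the clip's toe, a steel lip 24 mm long (engraver x = +14 to +38 mm) that reaches 7 mm over the carrier's left edge and clamps it; on the clip. The clip's two hinge posts stand to 30 mm above the counter at engraver y = +34 mm, x = -14 to +49 mm: keep fingers behind them.
- thumb_bar (a point): centre of the top of the clip's thumb bar, a smooth flat steel bar 122 mm long (along the push direction), 20 mm wide, left of the slideway. At rest its outer edge is tilted up and this point is 30 mm above the counter; fully pressed it is level, top 18.5 mm above the counter (2.5 mm above the slideway), over engraver x -97 to +25, y +52 to +72 mm. Full press takes about 7 N.
- spare_blank: loose round brass tag blank (32 mm disc with a small lug, 3.5 mm thick) lying flat on the counter left of the engraver; bystander; origin at the centre of its underside
- coin_roll: upright paper roll of coins, 24 mm across, 53 mm tall, left of the engraver; bystander; origin at the centre of its underside
- pen_blue: ball pen, 142 mm long, lying right of the engraver; bystander; origin under its middle
- plug_adapter: small white plug adapter, 45 x 30 x 23 mm, left of the engraver; bystander
- card_terminal: card payment terminal, 155 x 70 x 26 mm; bystander; origin at the centre of its underside
- receipt_pad: white receipt pad, 111 x 81 x 12 mm; bystander; origin at the centre of its underside
There are look-alikes about, which are no part of the job. What is meant by the carrier is not blue or turquoise, and is the larger of those in its own colour.

How it is judged:
By the outcome, as a careful person would: the job done as asked, in the order asked, and still so for the second after the job is handed in, with the robot touching nothing.
It also fails if it takes over 38 s, if anything falls off the work surface, if the arm or the gripper's body presses on something with over 40 N, if the wrist force passes 120 N, or if a joint passes its speed limit or range.

## Working session

There is one attempt and no reset: what is moved stays moved. The work goes in short steps, Python scripts to look and compute and a tool call to move; the robot and the scene stay as the last step left them, time stands still between calls to the robot, and variables do not carry over. Pictures are saved under pics/ and viewed, at most 13 in all, crops included, and the job is handed in when it is done.

Besides the shell and the picture viewer there is one more tool, called after "Emit:" in YAML: its name, and indented under it one key for each argument. carry_out: Moves the arm, as the interface text tells. Its arguments: {"type":"object","properties":{"series":{"type":"string"},"jaw":{"type":"number"},"grip_force":{"type":"number"}},"required":["series"]}

```bash
mkdir -p pics; cat > h.py <<'E'
import numpy as np, cv2
from workcell import bot, eyes, spot_in
from scipy.spatial.transform import Rotation as R
def cam(n):
    c=eyes.get_calibration(n)
    if 'T_tool_cam' in c:
        s=bot.read_state(); T=np.eye(4); T[:3,:3]=R.from_rotvec(s['tcp_rot']).as_matrix(); T[:3,3]=s['tool_pos']
        T=T@np.array(c['T_tool_cam'])
        return np.array(c['K']),np.array(c['distortion']),T[:3,:3],T[:3,3]
    r=np.array(c['rotation']); r=r if r.shape==(3,3) else R.from_rotvec(r).as_matrix()
    return np.array(c['K']),np.array(c['distortion']),r,np.array(c['position'])
def onz(C,uv,z):
    K,D,r,p=C
    q=cv2.undistortPoints(np.array(uv,float).reshape(-1,1,2),K,D).reshape(-1,2)
    d=np.c_[q,np.ones(len(q))]@r.T
    return p+d*((z-p[2])/d[:,2])[:,None]
def proj(C,X):
    K,D,r,p=C
    return cv2.projectPoints((np.array(X,float).reshape(-1,3)-p)@r,np.zeros(3),np.zeros(3),K,D)[0].reshape(-1,2)
E
python3 - <<'E'
from h import *
s=bot.read_state(); print({k:np.round(v,3) for k,v in s.items()})
for n in ['top','scene']:
    im,d=eyes.read_camera(n); cv2.imwrite(f'pics/{n}0.png',im); np.save(f'{n}0.npy',d)
    C=cam(n); print(n,C[3])
    for t in ['carrier','engraver','thumb_bar','clip_toe']:
        for r in spot_in(n,t)[:3]: print(t,round(r['score'],2),np.round(r['rect']),np.round(onz(C,[r['rect'][:2]],.024),3))
E
```

```text
{'time': np.float64(0.0), 'q': array([ 1.182,  0.265,  1.605,  0.   ,  1.274, -0.037]), 'joint_vel': array([-0.   ,  0.   ,  0.   , -0.001,  0.001, -0.001]), 'joint_torque': array([-0.0000e+00, -5.1510e+01, -3.6732e+01,  0.0000e+00,  1.3000e-02,
        0.0000e+00]), 'tool_pos': array([0.232, 0.633, 0.244]), 'tcp_rot': array([-5.500e-01, -3.093e+00,  3.000e-03]), 'wrist_force': array([0.645, 0.334, 0.035]), 'torque': array([ 0.005, -0.019,  0.011]), 'grip_force': np.float64(0.0), 'width': np.float64(0.993)}
top [0.55839013 0.00565013 1.4764348 ]
carrier 0.76 [312. 278.  22.  27.] [[0.546 0.057 0.024]]
carrier 0.75 [229. 278.  17.  14.] [[0.551 0.28  0.024]]
carrier 0.71 [191. 269.  26.  23.] [[0.577 0.38  0.024]]
thumb_bar 0.93 [290. 276.  22.  58.] [[0.552 0.115 0.024]]
thumb_bar 0.68 [262. 264.  12.   8.] [[0.586 0.191 0.024]]
clip_toe 0.85 [289. 277.  20.  62.] [[0.55  0.119 0.024]]
scene [0.20289484 0.8501598  0.69099467]
carrier 0.89 [300. 356.  23.  22.] [[0.541 0.301 0.024]]
carrier 0.81 [255. 395.  47.  33.] [[0.562 0.402 0.024]]
carrier 0.77 [354. 278.  34.  16.] [[0.548 0.07  0.024]]
engraver 0.56 [312. 266. 168. 106.] [[0.642 0.073 0.024]]
thumb_bar 0.89 [342. 290.  74.  30.] [[0.554 0.114 0.024]]
thumb_bar 0.57 [356. 279.  34.  21.] [[0.544 0.07  0.024]]
clip_toe 0.74 [244. 304.  23.  18.] [[0.698 0.232 0.024]]
clip_toe 0.73 [342. 290.  71.  28.] [[0.554 0.113 0.024]]
clip_toe 0.35 [350. 328.  19.  19.] [[0.495 0.201 0.024]]
```

```bash
python3 - <<'E'
import cv2
im=cv2.imread('pics/top0.png')[190:350,140:380]; cv2.imwrite('pics/a.png',cv2.resize(im,(800,533),interpolation=2))
im=cv2.imread('pics/scene0.png')[200:430,200:480]; cv2.imwrite('pics/b.png',cv2.resize(im,(728,598),interpolation=2))
E
```

```text
(no output)
```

View pics/a.png

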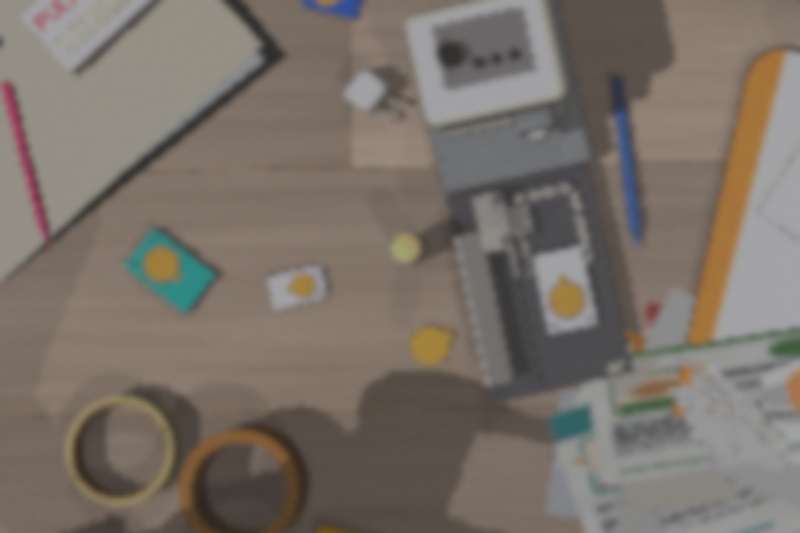

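View pics/b.png

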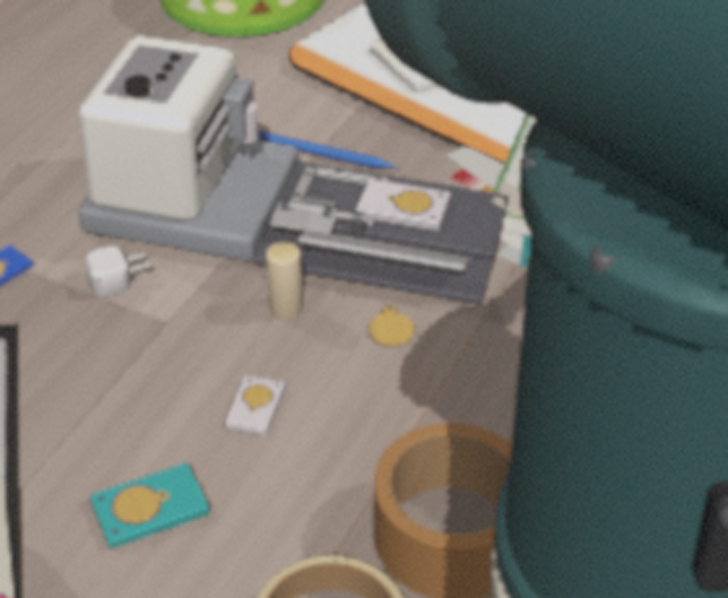

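The silver plate on the slideway (top crop 565,292, full picture about 309,278) is the carrier. The smaller silver plate (crop 298,287) and the turquoise one (crop 170,270) are look-alikes lying off the engraver. The carrier is the larger silver one and already sits between the guides, and the two enlarged crops confirm this. Next I'll get a rough pose from the top camera.

```bash
python3 - <<'E'
from h import *
C=cam('top')
f=lambda L:np.array(L)/3.3333+[140,190]
n=['bar TL(end rear)','bar front-left','slide rearL','slide rearR','carr rl','carr rr','carr fl','carr fr']
P=[(490,388),(455,237),(490,397),(630,365),(547,334),(597,326),(535,255),(584,247)]
for k,x in zip(n,onz(C,f(P),.022)): print(k,np.round(x,4))
s=bot.read_state(); print(R.from_rotvec(s['tcp_rot']).as_matrix().round(3)); print(np.round(eyes.get_calibration('wrist')['T_tool_cam'],3), eyes.get_calibration('wrist')['K'])
E
```

```text
bar TL(end rear) [0.4722 0.1251 0.022 ]
bar front-left [0.5928 0.1517 0.022 ]
slide rearL [0.4651 0.1252 0.022 ]
slide rearR [0.4884 0.0133 0.022 ]
carr rl [0.5141 0.0791 0.022 ]
carr rr [0.5197 0.039  0.022 ]
carr fl [0.5772 0.0877 0.022 ]
carr fr [0.5828 0.0483 0.022 ]
[[-0.939  0.345 -0.   ]
 [ 0.345  0.939 -0.   ]
 [ 0.    -0.    -1.   ]]
[[-0.    -0.947 -0.321  0.082]
 [ 1.    -0.    -0.    -0.001]
 [-0.    -0.321  0.947 -0.127]
 [ 0.     0.     0.     1.   ]] [[384.61147285   0.         320.01642924]
 [  0.         384.61147285 248.29775773]
 [  0.           0.           1.        ]]
```

Emit:
carry_out:
  series: "0.0223 -0.0453 -0.0037 2.63;0.0223 -0.0453 -0.0037 2.63;0.0223 -0.0453 -0.0037 2.63;0.0223 -0.0453 -0.0037 2.63;0.0223 -0.0453 -0.0037 2.63;0.0223 -0.0453 -0.0037 2.63;0.0223 -0.0453 -0.0037 2.63;0.0223 -0.0453 -0.0037 2.63;0.0223 -0.0453 -0.0037 2.63;0.0223 -0.0453 -0.0037 2.63;0.0223 -0.0453 -0.0037 2.63;0.0223 -0.0453 -0.0037 2.63;0 0 0 0;0 0 0 0"
  jaw: 0.12

```text
time: 2.25
tool_pos: [0.5, 0.0902, 0.2009]
tcp_rot: [0.31, -3.126, -0.001]
wrist_force: [0.2, -0.1, 0.2]
width: 0.558
grip_force: 0.0
```

```bash
python3 - <<'E'
from h import *
s=bot.read_state(); print(s['time'],s['tool_pos'],s['width'],s['wrist_force'],np.degrees(np.arctan2(-R.from_rotvec(s['tcp_rot']).as_matrix()[0,1],R.from_rotvec(s['tcp_rot']).as_matrix()[1,1])))
im,d=eyes.read_camera('wrist'); cv2.imwrite('pics/w1.png',im); np.save('w1.npy',d)
E
```

```text
2.25 [0.50001012 0.09019974 0.2009217 ] 0.5580860107937505 [ 0.19063507 -0.09768573  0.20462367] 11.32940384702267
```

View pics/w1.png

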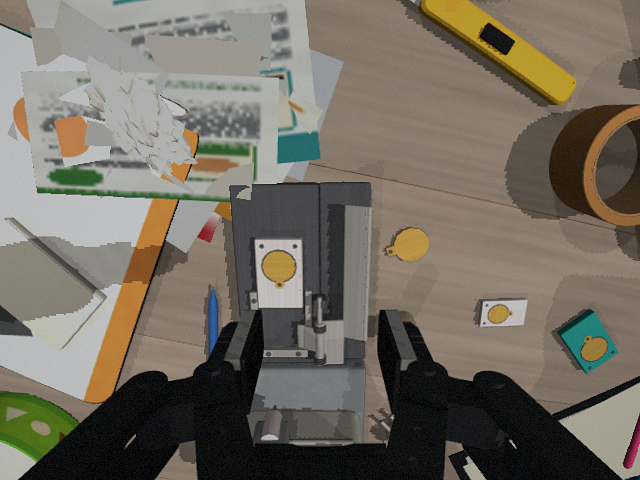

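The wrist view looks down with the robot at the top. The slideway's rear edge runs (231,185)–(370,182), the silver carrier's rear edge is at about (256–301,239), and the thumb bar spans columns 345–371, rows 206–363.

```bash
python3 - <<'E'
from h import *
C=cam('wrist'); im=cv2.imread('pics/w1.png'); d=np.load('w1.npy')
cv2.imwrite('pics/w1c.png',cv2.resize(im[170:370,215:385],(510*5//4,600*5//5),interpolation=2))
g=cv2.cvtColor(im,cv2.COLOR_BGR2HSV)
m=((g[...,2]>165)&(g[...,1]<45)).astype(np.uint8); m[:225]=0; m[315:]=0; m[:,:248]=0; m[:,312:]=0
m=cv2.morphologyEx(m,cv2.MORPH_CLOSE,np.ones((25,25)))
n,l,st,c=cv2.connectedComponentsWithStats(m); i=1+st[1:,4].argmax(); print(st[i])
b=cv2.boxPoints(cv2.minAreaRect(np.argwhere(l==i)[:,::-1].astype(np.float32))); print(b.round(1))
X=onz(C,b,.024); print(X.round(4), X.mean(0).round(4))
print('slide rear',onz(C,[(231,185),(370,182)],.016).round(4))
print('bar in/out rear',onz(C,[(345,206)],.026).round(4),onz(C,[(371,207)],.033).round(4))
E
```

```text
[ 255  240   47   68 2422]
[[255. 240.]
 [301. 240.]
 [301. 307.]
 [255. 307.]]
[[0.5235 0.0392 0.024 ]
 [0.5159 0.0767 0.024 ]
 [0.5769 0.088  0.024 ]
 [0.5851 0.0481 0.024 ]] [0.5503 0.063  0.024 ]
slide rear [[0.4834 0.0121 0.016 ]
 [0.4588 0.1228 0.016 ]]
bar in/out rear [[0.4802 0.1061 0.026 ]] [[0.4755 0.1255 0.033 ]]
```

View pics/w1c.png

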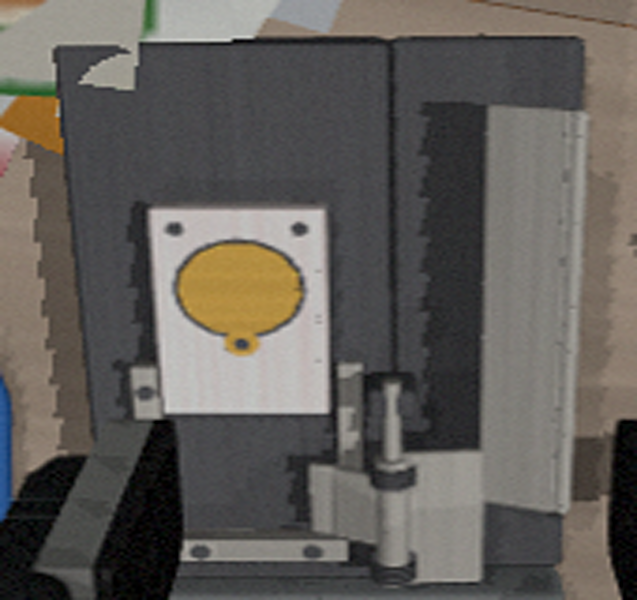

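```bash
python3 - <<'E'
from h import *
c=eyes.get_calibration('wrist'); d=np.load('w1.npy'); K,D=np.array(c['K']),np.array(c['distortion']); T=np.array(c['T_tool_cam'])
v,u=np.mgrid[:480,:640]; q=cv2.undistortPoints(np.c_[u.ravel(),v.ravel()].astype(float).reshape(-1,1,2),K,D).reshape(-1,2)
P=(np.c_[q,np.ones(len(q))]*d.reshape(-1,1))@T[:3,:3].T+T[:3,3]
P=P[(d.ravel()>0)&(P[:,2]<.04)&(P[:,2]>-.02)&(abs(P[:,1])<.07)]*1e3
for sg in(-1,1):
    Q=P[P[:,1]*sg>0]; print(len(Q),'zmax',np.percentile(Q[:,2],[90,98,99.8]).round(1))
    t=Q[Q[:,2]>np.percentile(Q[:,2],99)-4]; print('x',np.percentile(t[:,0],[1,99]).round(1),'y',np.percentile(t[:,1],[1,50,99]).round(1))
E
```

```text
2118 zmax [ 5.3  9.9 12.2]
x [-9.7 11.5] y [-31.5 -25.  -24.8]
2127 zmax [ 5.2  9.9 12.1]
x [-9.9 11.5] y [22.4 22.7 28.8]
```

Emit:
carry_out:
  series: "-0.0025 -0.003 -0.03 0.4;-0.0025 -0.003 -0.03 0.4;0 0 -0.03 0;0 0 -0.03 0;0 0 -0.016 0;0 0 -0.005 0;0 0 0 0;0 0 0 0"
  jaw: 0.28

```text
time: 3.3
tool_pos: [0.4963, 0.0843, 0.0611]
tcp_rot: [-0.334, 3.121, 0.0]
wrist_force: [-0.8, -0.3, 0.6]
width: 0.641
grip_force: 0.0
```

```bash
python3 - <<'E'
from h import *
C=cam('wrist'); s=bot.read_state(); print(s['tool_pos'],s['width'],s['wrist_force'])
im,d=eyes.read_camera('wrist'); cv2.imwrite('pics/w2.png',im); np.save('w2.npy',d)
E
```

```text
[0.49630419 0.08430866 0.06112989] 0.6414778147835752 [-0.81726412 -0.29824482  0.57112277]
```

View pics/w2.png

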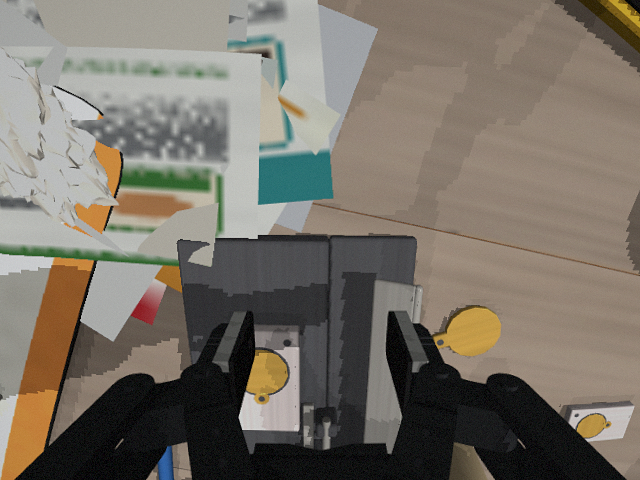

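The fingers now straddle the carrier and bar. The carrier's rear edge is at row ~327 (columns 255–300) and the bar's rear end at (375–420,283).

```bash
python3 - <<'E'
from h import *
C=cam('wrist'); s=bot.read_state(); M=R.from_rotvec(s['tcp_rot']).as_matrix(); p=np.array(s['tool_pos'])
def tl(uv,z): return ((onz(C,uv,z)-p)@M*1e3).round(1)
print('carrier rear c,r',tl([(275,326),(299,331)],.024)); print('carrier right side',tl([(299,331),(300,430)],.024))
print('bar in,out',tl([(375,281)],.026),tl([(420,287)],.033)); print('seam',tl([(329,238),(329,400)],.016),'slide right rear',tl([(179,240)],.016))
c=eyes.get_calibration('wrist'); d=np.load('w2.npy'); K,D=np.array(c['K']),np.array(c['distortion']); T=np.array(c['T_tool_cam'])
v,u=np.mgrid[:480,:640]; q=cv2.undistortPoints(np.c_[u.ravel(),v.ravel()].astype(float).reshape(-1,1,2),K,D).reshape(-1,2)
P=((np.c_[q,np.ones(len(q))]*d.reshape(-1,1))@T[:3,:3].T+T[:3,3])*1e3; uu=u.ravel(); vv=v.ravel()
for box in((180,260,305,400),(385,460,305,400)):
    k=(uu>box[0])&(uu<box[1])&(vv>box[2])&(vv<box[3])&(P[:,2]<17)&(d.ravel()>0); Q=P[k]
    print('tip z',np.percentile(Q[:,2],[90,98,99.8]).round(1)); t=Q[Q[:,2]>4]; print('x',np.percentile(t[:,0],[1,99]).round(1),'y',np.percentile(t[:,1],[1,99]).round(1))
# carrier top height check
k=(abs(uu-285)<8)&(abs(vv-345)<8); print('carrier top z world',(P[k][:,2]/-1e3+p[2]).mean())
E
```

```text
carrier rear c,r [[-12.8 -23.1  37.1]
 [-15.6 -11.4  37.1]]
carrier right side [[-15.6 -11.4  37.1]
 [-78.5 -12.2  37.3]]
bar in,out [[12.  24.2 35. ]] [[12.1 43.3 28. ]]
seam [[ 29.6   3.1  45. ]
 [-64.5   3.8  45.2]] slide right rear [[ 28.6 -68.1  45. ]]
tip z [ 0.4  6.9 10.6]
x [-10.2  12. ] y [-39.8 -28.2]
tip z [ 0.4  6.9 10.7]
x [-10.1  11.9] y [25.9 37.2]
carrier top z world 0.023571964645996802
```

Emit:
carry_out:
  series: "-0.003 -0.0006 -0.005 0;0 0 -0.005 0;0 0 -0.004 0;0 0 -0.004 0;0 0 -0.004 0;0 0 -0.002 0;0 0 0 0;0 0 0 0"

```text
time: 4.35
tool_pos: [0.4922, 0.0835, 0.0361]
tcp_rot: [0.334, -3.124, -0.0]
wrist_force: [-2.5, -0.6, 3.6]
width: 0.638
grip_force: 1.7
```

Emit:
carry_out:
  series: "0 0 -0.0015 0;0 0 -0.0015 0;0 0 -0.001 0;0 0 0 0;0 0 0 0"

```text
time: 4.97
tool_pos: [0.4923, 0.0832, 0.032]
tcp_rot: [-0.334, 3.124, -0.001]
wrist_force: [-2.3, -1.0, 5.3]
width: 0.64
grip_force: 2.7
```

Emit:
carry_out:
  series: "0 0 -0.001 0;0 0 0 0;0 0 0 0"

```text
time: 5.35
tool_pos: [0.4924, 0.083, 0.031]
tcp_rot: [-0.334, 3.124, -0.001]
wrist_force: [-1.6, -2.5, 6.1]
width: 0.64
grip_force: 3.0
```

Emit:
carry_out:
  series: "0 0 -0.001 0;0 0 0 0;0 0 0 0"

```text
time: 5.72
tool_pos: [0.4924, 0.0829, 0.0301]
tcp_rot: [-0.335, 3.124, -0.001]
wrist_force: [-1.4, -2.8, 6.7]
width: 0.642
grip_force: 3.4
```

Emit:
carry_out:
  series: "0 0 -0.001 0;0 0 0 0;0 0 0 0"

```text
time: 6.1
tool_pos: [0.4924, 0.0827, 0.0292]
tcp_rot: [-0.335, 3.124, -0.002]
wrist_force: [-1.9, -3.5, 6.4]
width: 0.637
grip_force: 3.8
```

Emit:
carry_out:
  series: "0 0 -0.0007 0;0 0 0 0;0 0 0 0"

```text
time: 6.48
tool_pos: [0.4925, 0.0826, 0.0287]
tcp_rot: [-0.335, 3.124, -0.002]
wrist_force: [-1.9, -5.4, 7.7]
width: 0.638
grip_force: 4.2
```

Emit:
carry_out:
  series: "0 0 -0.0007 0;0 0 0 0;0 0 0 0"

```text
time: 6.85
tool_pos: [0.4925, 0.0825, 0.0282]
tcp_rot: [-0.335, 3.124, -0.003]
wrist_force: [-2.9, -6.0, 10.4]
width: 0.64
grip_force: 5.1
```

Emit:
carry_out:
  series: "0 0 -0.0007 0;0 0 0 0;0 0 0 0"

```text
time: 7.22
tool_pos: [0.4926, 0.0825, 0.028]
tcp_rot: [0.335, -3.124, 0.003]
wrist_force: [-3.6, -5.4, 14.9]
width: 0.638
grip_force: 7.2
```

```bash
python3 - <<'E'
from h import *
im,d=eyes.read_camera('wrist'); im2,_=eyes.read_camera('scene')
cv2.imwrite('pics/c3.png',np.hstack([cv2.resize(im[200:480,150:480],(424,360)),cv2.resize(im2[220:340,280:405],(375,360),interpolation=2)]))
E
```

```text
(no output)
```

View pics/c3.png

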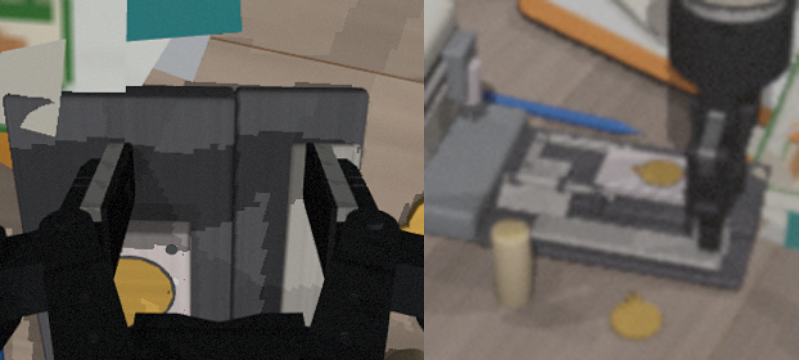

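The bar looks level in the scene crop. The force jumped from 7 to 15 N with almost no travel, so the bar is on its stop. The carrier is straight ahead of the right finger.

```bash
python3 - <<'E'
from h import *
s=bot.read_state(); M=R.from_rotvec(s['tcp_rot']).as_matrix(); print((M.T@s['wrist_force']).round(2),(M.T@s['torque']).round(3),s['tool_pos'],s['time'], M.round(4))
E
```

```text
[  6.34  -5.3  -13.25] [ 0.315  1.04  -0.149] [0.4925662  0.08247262 0.02798571] 7.325 [[-9.772e-01 -2.122e-01  1.000e-04]
 [-2.122e-01  9.772e-01 -1.600e-03]
 [ 2.000e-04 -1.600e-03 -1.000e+00]]
```

Emit:
carry_out:
  series: "0.002 0.0004 0 0;0.0029 0.0006 0 0;0.0029 0.0006 0 0;0.0029 0.0006 0 0;0.0029 0.0006 0 0;0.0029 0.0006 0 0;0 0 0 0"

```text
time: 8.2
tool_pos: [0.4938, 0.0831, 0.0262]
tcp_rot: [0.338, -3.089, 0.007]
wrist_force: [-40.5, -15.2, 52.3]
width: 0.638
grip_force: 26.4
```

The tip is locked by friction: horizontal to vertical force is about 0.8 and rising as the tip digs into the hard stop. I'll take back the advance, then ease the press so it only just carries the spring.

Emit:
carry_out:
  series: "-0.0049 -0.001 0 0;-0.0049 -0.001 0 0;-0.0049 -0.001 0 0;0 0 0.0005 0;0 0 0.0003 0;0 0 0 0;0 0 0 0"

```text
time: 9.07
tool_pos: [0.4927, 0.0826, 0.028]
tcp_rot: [0.335, -3.12, 0.003]
wrist_force: [-6.9, -5.7, 13.8]
width: 0.641
grip_force: 6.9
```

```bash
python3 - <<'E'
from h import *
s=bot.read_state(); M=R.from_rotvec(s['tcp_rot']).as_matrix(); print((M.T@s['wrist_force']).round(2),(M.T@s['torque']).round(3),s['tool_pos'],s['time'], M.round(4))
im,d=eyes.read_camera('wrist'); 
cv2.imwrite('pics/w4.png',cv2.resize(im[230:480,150:480],(792,600)))
E
```

```text
[  7.98  -4.12 -13.72] [ 0.427  1.361 -0.268] [0.49266619 0.08255953 0.02801437] 9.075 [[-0.9771 -0.2126 -0.0032]
 [-0.2126  0.9771 -0.0023]
 [ 0.0036 -0.0016 -1.    ]]
```

View pics/w4.png

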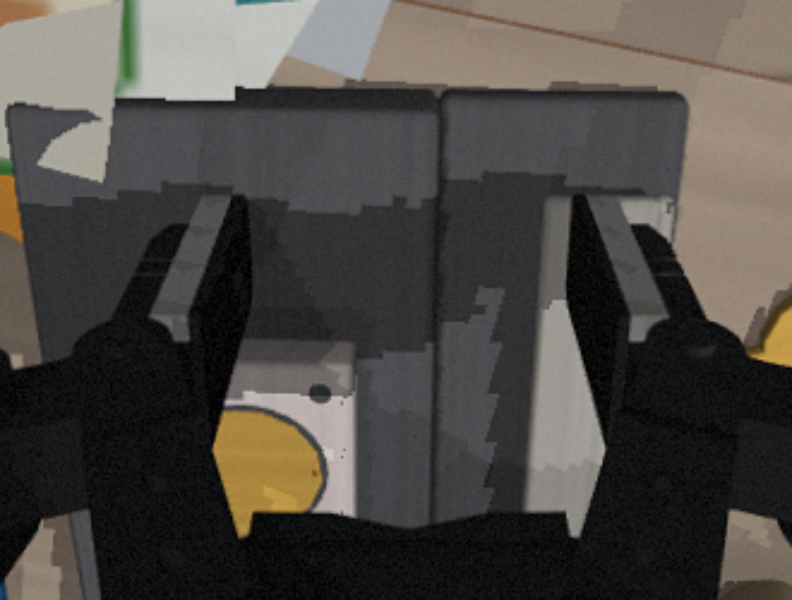

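The right fingertip is still behind the carrier (rear edge at crop row ~340), and nothing else is in the way, so friction was the cause.

Emit:
carry_out:
  series: "0 0 0.0007 0;0 0 0.0005 0;0.001 0.0002 0 0;0.001 0.0002 0 0;0.001 0.0002 0 0;0.001 0.0002 0 0"

```text
time: 9.88
tool_pos: [0.4965, 0.0842, 0.0284]
tcp_rot: [0.334, -3.12, 0.001]
wrist_force: [-4.9, -1.5, 7.9]
width: 0.642
grip_force: 3.6
```

It is sliding now, with 8 N holding the bar down.

Emit:
carry_out:
  series: "0.0015 0.0003 0 0;0.002 0.0004 0 0;0.002 0.0004 0 0;0.002 0.0004 0 0;0 0 0 0"

```text
time: 10.5
tool_pos: [0.5041, 0.0859, 0.0284]
tcp_rot: [0.334, -3.121, 0.0]
wrist_force: [-4.7, -2.1, 7.1]
width: 0.638
grip_force: 3.5
```

Emit:
carry_out:
  series: "0.002 0.0004 0 0;0.002 0.0004 0 0;0.002 0.0004 0 0;0.002 0.0004 0 0"

```text
time: 11.0
tool_pos: [0.5116, 0.0874, 0.0283]
tcp_rot: [0.334, -3.12, 0.0]
wrist_force: [-5.8, -2.2, 8.4]
width: 0.642
grip_force: 4.2
```

Emit:
carry_out:
  series: "0.002 0.0004 0 0;0.002 0.0004 0 0;0.002 0.0004 0 0;0.002 0.0004 0 0;0.002 0.0004 0 0;0.002 0.0004 0 0"

```text
time: 11.75
tool_pos: [0.5236, 0.0899, 0.0284]
tcp_rot: [0.334, -3.12, 0.0]
wrist_force: [-6.7, -0.8, 8.1]
width: 0.643
grip_force: 4.3
```

Emit:
carry_out:
  series: "0.002 0.0004 0 0;0.002 0.0004 0 0;0.002 0.0004 0 0;0.002 0.0004 0 0"

```text
time: 12.25
tool_pos: [0.5316, 0.0915, 0.0284]
tcp_rot: [0.334, -3.12, 0.0]
wrist_force: [-6.1, -1.4, 8.5]
width: 0.637
grip_force: 4.4
```

Emit:
carry_out:
  series: "0.002 0.0004 0 0;0.002 0.0004 0 0;0.002 0.0004 0 0;0 0 0 0"

```text
time: 12.75
tool_pos: [0.538, 0.0927, 0.0284]
tcp_rot: [0.334, -3.12, 0.0]
wrist_force: [-4.5, -0.5, 7.3]
width: 0.636
grip_force: 3.7
```

Emit:
carry_out:
  series: "0.001 0.0002 0 0;0.001 0.0002 0 0;0.001 0.0002 0 0;0.001 0.0002 0 0"

```text
time: 13.25
tool_pos: [0.5403, 0.0932, 0.0284]
tcp_rot: [0.334, -3.117, 0.001]
wrist_force: [-6.4, -2.1, 8.4]
width: 0.644
grip_force: 4.6
```

Emit:
carry_out:
  series: "0.001 0.0002 0 0;0.001 0.0002 0 0;0 0 0 0"

```text
time: 13.62
tool_pos: [0.5438, 0.0939, 0.0284]
tcp_rot: [0.334, -3.12, 0.0]
wrist_force: [-5.7, -1.9, 8.8]
width: 0.639
grip_force: 4.0
```

Emit:
carry_out:
  series: "0.001 0.0002 0 0;0.001 0.0002 0 0;0 0 0 0"

```text
time: 14.0
tool_pos: [0.5439, 0.0939, 0.0283]
tcp_rot: [0.334, -3.116, 0.001]
wrist_force: [-10.3, -2.4, 12.8]
width: 0.636
grip_force: 6.5
```

Emit:
carry_out:
  series: "0.001 0.0002 0.0003 0;0.001 0.0002 0.0002 0;0 0 0 0"

```text
time: 14.38
tool_pos: [0.5451, 0.0942, 0.0284]
tcp_rot: [0.333, -3.114, 0.001]
wrist_force: [-11.1, -1.7, 11.6]
width: 0.638
grip_force: 8.0
```

```bash
python3 - <<'E'
from h import *
im,d=eyes.read_camera('wrist'); im2,_=eyes.read_camera('scene'); im3,_=eyes.read_camera('top')
cv2.imwrite('pics/c5.png',np.hstack([cv2.resize(im2[230:330,290:400],(440,400),interpolation=2),cv2.resize(im3[235:315,270:340],(350,400),interpolation=2)]))
E
```

```text
(no output)
```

View pics/c5.png

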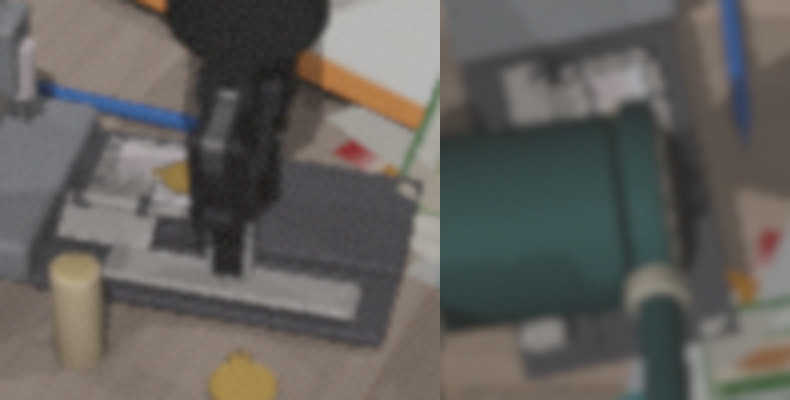

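The carrier has reached the far end of the guides (scene crop ~(140,160)), beneath the toe. I'll press on to confirm it is against the stop.

Emit:
carry_out:
  series: "0.0015 0.0003 0.0003 0;0.0015 0.0003 0.0003 0;0 0 0 0"

```text
time: 14.9
tool_pos: [0.5453, 0.0943, 0.0283]
tcp_rot: [0.332, -3.108, 0.001]
wrist_force: [-17.0, -3.8, 16.8]
width: 0.635
grip_force: 10.5
```

Emit:
carry_out:
  series: "0.0015 0.0003 0.0003 0;0.0015 0.0003 0.0003 0;0 0 0 0"

```text
time: 15.28
tool_pos: [0.5455, 0.0944, 0.0283]
tcp_rot: [0.331, -3.102, 0.002]
wrist_force: [-22.9, -5.7, 21.5]
width: 0.643
grip_force: 13.8
```

Emit:
carry_out:
  series: "0 0 0.001 0;0 0 0.0008 0;0 0 0 0"

```text
time: 15.65
tool_pos: [0.5456, 0.0945, 0.0285]
tcp_rot: [0.331, -3.103, 0.001]
wrist_force: [-17.8, -4.3, 8.5]
width: 0.64
grip_force: 10.9
```

```bash
python3 - <<'E'
from h import *
im,d=eyes.read_camera('wrist'); cv2.imwrite('pics/w6.png',cv2.resize(im[230:480,150:480],(792,600)))
E
```

```text
(no output)
```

View pics/w6.png

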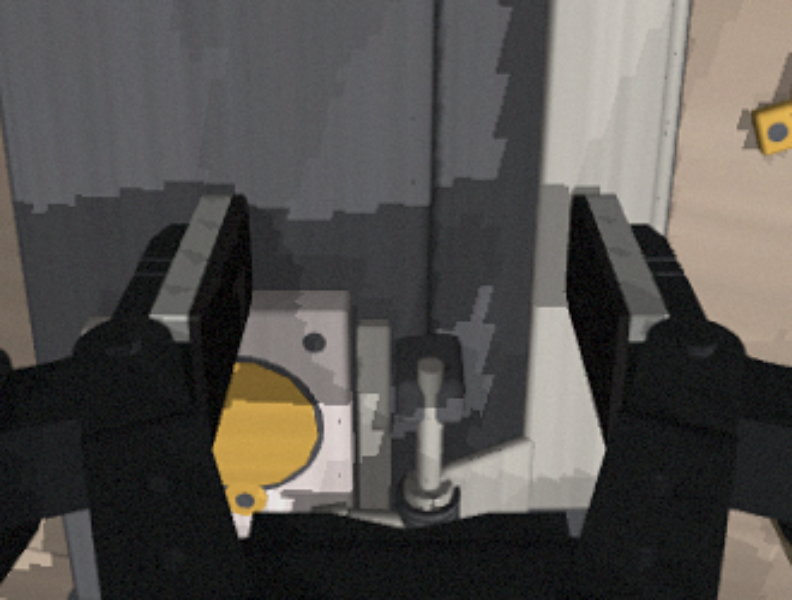

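```bash
python3 - <<'E'
from h import *
C=cam('wrist'); M=R.from_rotvec(bot.read_state()['tcp_rot']).as_matrix()
a=onz(C,[(295,351.7)],.024)[0]; b=onz(C,[(305,363.3)],.0195)[0]; e=np.array([.977,.212,0]); print((b-a)@e*1e3)
E
```

```text
8.528501978691411
```

```bash
python3 - <<'E'
from h import *
C=cam('wrist'); e=np.array([.977,.212,0])
im,_=eyes.read_camera('wrist'); g=cv2.cvtColor(im,6)
print(g[344:372,285:291].mean(1).round().astype(int)); print(g[354:374,303:308].mean(1).round().astype(int))
for r1,z1,r2,z2 in[(351.7,.016,363.3,.016),(351.7,.016,363.3,.0195),(355,.024,363.3,.0195)]: print(((onz(C,[(305,r2)],z2)-onz(C,[(295,r1)],z1))[0]@e*1e3).round(1))
c=g[335:400,250:330]; cv2.imwrite('pics/z7.png',cv2.resize(cv2.convertScaleAbs(c,alpha=1.3),(720,585),interpolation=cv2.INTER_NEAREST))
E
```

```text
[ 56  53  55  53  54  54  50  94  98  96 100  99 100 101 100 125 154 155
 156 155 157 156 156 156 156 158 156 150]
[ 57  55  55  56  55  54  56  57  50  74  78  75 108 114 118 117 117 118
 118 118]
5.8
3.4
7.0
```

View pics/z7.png

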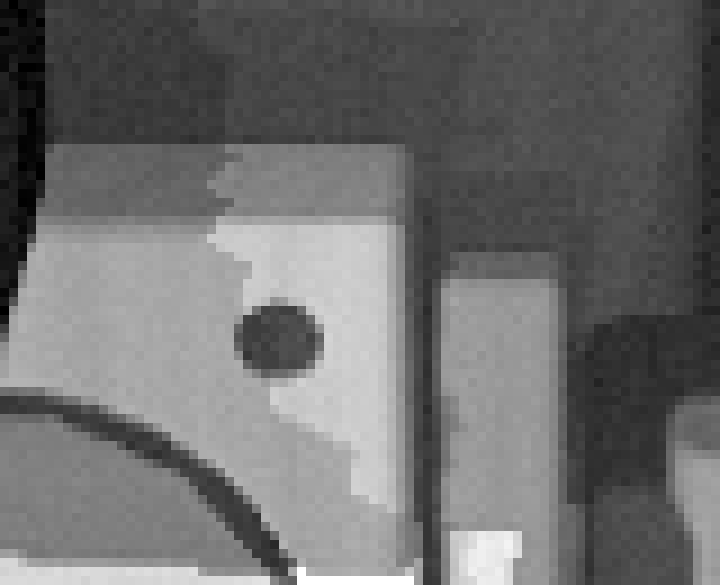

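The enlarged crop shows the lower rear edges of the carrier (row 351) and guide (row 363). They are 5.8 mm apart against 6 mm expected when home, so it is against the stop. I'll back the finger off the carrier with the bar held down, then let the bar up.

Emit:
carry_out:
  series: "-0.002 -0.0004 -0.0004 0;-0.002 -0.0004 -0.0004 0;-0.002 -0.0004 -0.0004 0;-0.002 -0.0004 -0.0004 0;-0.002 -0.0004 0 0;-0.002 -0.0004 0 0;0 0 0 0"

```text
time: 16.62
tool_pos: [0.5447, 0.0942, 0.0314]
tcp_rot: [-0.334, 3.121, 0.001]
wrist_force: [0.3, 3.7, 3.9]
width: 0.639
grip_force: 2.3
```

Emit:
carry_out:
  series: "-0.002 -0.0004 0 0;-0.002 -0.0004 0 0;-0.001 -0.0002 0.001 0;0 0 0.003 0;0 0 0.004 0;0 0 0.005 0;0 0 0.01 0;-0.01 -0.002 0.02 0;-0.01 -0.002 0.03 0;-0.01 -0.002 0.04 0;-0.01 -0.002 0.04 0;0 0 0 0;0 0 0 0"

```text
time: 18.25
tool_pos: [0.4982, 0.0847, 0.1836]
tcp_rot: [-0.334, 3.124, -0.0]
wrist_force: [0.4, 0.3, -0.1]
width: 0.637
grip_force: 0.0
```

```bash
python3 - <<'E'
from h import *
s=bot.read_state(); print(s['tool_pos'],s['wrist_force'])
C=cam('wrist'); im,d=eyes.read_camera('wrist'); im2,_=eyes.read_camera('top')
cv2.imwrite('pics/f.png',np.hstack([cv2.resize(im[150:400,180:440],(520,500)),cv2.resize(im2[235:315,270:314],(275,500),interpolation=2)]))
E
```

```text
[0.49818865 0.08471099 0.18364389] [ 0.36261145  0.3392927  -0.0973763 ]
```

View pics/f.png

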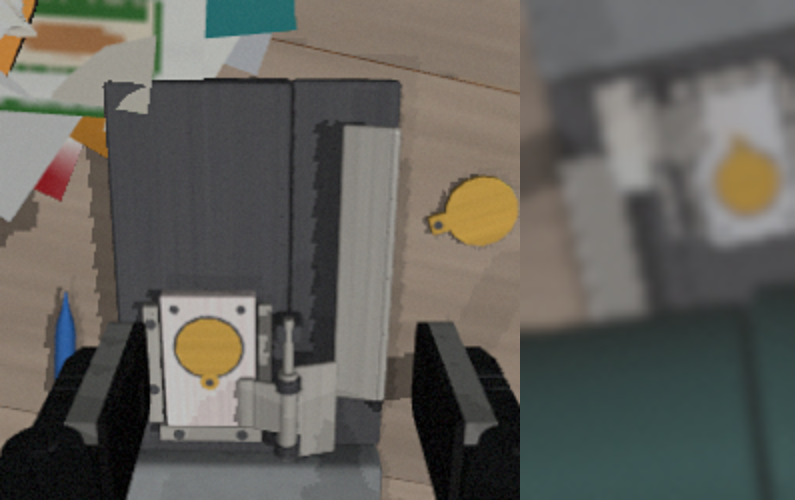

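The carrier is against the end stop (crop row ~428), with the toe resting over its left edge at (250,400). The gripper is clear.

```bash
python3 -c "
from workcell import bot
print(bot.finish_job())"
```

```text
the job is handed in; nothing more can be done
None
```

The job is handed in at about 18 s: the carrier was pushed home against the end stop with the bar held down and is now clamped by the clip, the arm is clear, and the bystanders I could see were where they started, though the bar rose about 3 mm as I eased the finger off the seated carrier.

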